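# Prop the drying cabinet's door on its stay

## Task

Prop the low drying cabinet's self-closing door open for airing with the stay bar that lies parked across its roof (its knob serves to lift it and to draw the door open): drop the middle one of the bar's three holes over the keeper peg and press it fully home on the peg's shoulder. Feel for the hole gently, never forcing the bar against the peg, then let go so that the stay alone holds the door, and leave the bottles and the tube stand where they are.

Things in the scene. Friction and masses are not known exactly. Their poses are not given: they have to be found in the camera images.
- cabinet: Low white drying cabinet, fixed: carcass 360 (x, front to back) x 460 (y) x 200 mm high. Origin: centre of its underside on the bench; x points from its front to its back, y to the left of someone facing its front, z up. Flat roof 200 mm above the origin. A glazed door, 280 mm wide, fills the right part of the front.
- door (a joint): Door opening angle, 0 shut to 1.2 rad; it swings out to the cabinet's -x side about a vertical axis at its left edge. It starts shut; self-closing hinges pull it shut with about 0.5 N m when shut and 0.7 N m more per rad, so it falls shut when let go. With the middle hole on the peg it stands at 0.36 to 0.55 rad.
- door_hinge (a point): Point on the door's vertical hinge axis at the height of the stay's pivot, at (-191, 60, 214.5) mm in the cabinet's frame.
- stay_pivot (a point): Pivot of the stay on the door's top rail, 200 mm from the hinge axis: at door angle a it is at hinge + 200 mm x (-sin a, -cos a) in the cabinet's x, y. The bar also tips up here (-0.02 to 0.6 rad, starts at 0 to 0.03); this joint is stiff: the bar stays where it is left and does not drop by itself; it takes 0.3 to 0.7 N at the knob to push down and 2 to 3 N to lift.
- swivel (a joint): Turn of the stay about the vertical axis at its pivot, relative to the door: 0 when square to the door and pointing to the cabinet's back, positive counter-clockwise from above, -0.9 to 1.6 rad. In the cabinet's frame the bar points at the angle swivel minus door. Slight friction. It starts parked at 0.75 to 1.2 rad, lying to the left of the peg.
- stay: Steel stay bar 22 mm wide (18 mm near the pivot), 5 mm thick, reaching 276 mm from its pivot. Origin at the pivot, mid thickness; x along the bar to its free end, z up out of its top face. Three plain round holes, 10 mm in diameter, lie on its centre line 97, 145 and 193 mm from the pivot. Level with its underside on the peg's shoulder it is fully home. Bar and peg bend if pressed together above 40 N.
- stay_mid_hole (a point): Centre of the middle hole at the bar's underside, 145 mm from the pivot.
- stay_knob (a point): Point on the axis of the upright steel knob near the bar's free end, 255 mm from the pivot and 26.5 mm above mid thickness: a good height to grip. The knob is 18 mm in diameter from 10 to 36 mm above mid thickness, with a thinner neck below and a flat top at 38 mm. A push down at the knob acts about 1.8 times as strong on a peg at the middle hole.
- keeper: Steel keeper plate, 80 x 30 x 4 mm, fixed on the roof near the front edge. Origin: centre of its underside, at (-135, -125, 200) mm in the cabinet's frame; axes as the cabinet's. A slot along its x axis holds the upright steel peg, clamped: the peg does not move in use.
- bottle_a: Bystander: capped white sample bottle, 42 mm in diameter, 105 mm high, standing on the rear of the cabinet's roof. Origin: centre of its underside.
- bottle_b: Bystander: white sample bottle with a black cap, same size, standing on the rear of the cabinet's roof. Origin: centre of its underside.
- tube_stand: Bystander: round black tube stand with upright prongs, 84 mm in diameter, 70 mm high, standing on the left part of the cabinet's roof. Origin: centre of its underside.
- slot (a point): Middle of the keeper's slot, at the height of the peg's shoulder (12 mm above the roof). The peg's axis is anywhere from -16 to +16 mm along the keeper's x from here, at y = 0; where is not measured. Its shoulder is 16 mm in diameter with its top at this height, where the bar rests when home; above it the pin, 8 mm in diameter, stands 12 mm high, its top edge chamfered by 0.7 mm.

How it is judged:
At the end, for the whole second after the job is handed in: The middle hole is over the peg (its centre within 18.5 mm of the slot's middle along the slot and 6 mm across) and fully home: the bar's underside there at most 1.7 mm above the peg's shoulder, the bar level within 0.02 rad; the door stands still at that hole's width (0.33 to 0.59 rad) (x of stay_mid_hole in the frame of slot between -0.0185 and 0.0185 m and y of stay_mid_hole in the frame of slot between -0.006 and 0.006 m and z of stay_mid_hole in the frame of slot below 0.0017 m and value of joint door between 0.33 and 0.59 rad and angle between stay's own z axis and vertical below 0.02 rad and velocity of joint door between -0.03 and 0.03 rad/s); the robot touches nothing.
It fails at once if bar and peg pressed together with more than 40 N (contact force between stay and keeper above 40 N).
It fails at once if bottle on the roof shifted by more than 20 mm or tipped (distance of any of bottle_a, bottle_b from where it was at the start of the episode above 0.02 m or angle between any of bottle_a, bottle_b's own z axis and vertical above 0.4 rad).
It fails at once if tube stand shifted by more than 20 mm (distance of tube_stand from where it was at the start of the episode above 0.02 m).
It also fails if it takes over 72 s, if anything falls off the work surface, if the arm or the gripper's body presses on something with over 40 N, if the wrist force passes 120 N, or if a joint passes its speed limit or range.

## Robot

A 6-joint arm with a two-finger parallel gripper is mounted at the origin on the work surface. World frame = base frame: x ahead of the robot, y to its left, z up, the work surface at z = 0. Lengths are in m, angles in rad, forces in N, time in s.
With the tool pointing down it reaches from about 0.275 to 0.875 m from the base axis. Payload 12.5 kg.
Tool frame: the origin (TCP) lies on the centre line of the jaws, within the pads' length; the fingertips stand r.finger_overhang ahead of it and the grasp point (between the pads) lies 3 mm ahead of it (r.finger_overhang is the distance from the TCP to the fingertips, in m); z points along the fingers, y is the direction in which the jaws open and shut (so a half turn about z gives the same grasp; the last joint's range is limited). The gripper opens to 85 mm and grips with 20 to 120 N. Pads are 22 mm wide; open, the fingers measure 114 mm over their backs; the gripper's body (76 mm by 85 mm) begins 54 mm behind the grasp point. The pads swing forward as they close: fully open they stand 13 mm farther back than shut.
Start: joints at [-1.415, 0.351, 1.652, -0, 1.139, -0.085], TCP at [0.131, -0.534, 0.253] pointing down, gripper open.
Joint ranges: [-2.75, 2.75], [-0.79, 2.1], [0.01, 2.65], [-1.57, 4.71], [0.07, 3.14], [-2.87, 2.87]. Speed limits (rad/s): [2.22, 2.22, 2.79, 3.14, 3.14, 3.14].

## Interface

Orientations are given as a unit quaternion [x, y, z, w].
In Python, from cell import r, optics gives the robot as it stands. The module is installed in compiled form; this text tells all that it offers. Calls block until the motion is done:
- r.move_to(position, orientation): joint-space move of the TCP to a pose.
- r.move_linear(position, rot=None, vel=0.15): straight line of the TCP; rot=None keeps the orientation; vel is the mean speed in m/s.
- r.set_joints(angles): joint-space move.
- r.set_gripper(opening, squeeze=None): opening from 0.0 (shut) to 1.0 (fully open); squeeze is the grip in N (None keeps the last); returns when the fingers have stopped.
- r.sleep(seconds).
- r.inverse_kinematics(position, orientation): joint angles nearest the present ones, or None.
- optics.get_image(name): name is "side" or "top"; returns a dict with "pixels" (400x640x3 uint8, red, green, blue), "depth" (400x640 float32, m along the optical axis (not along the pixel's ray), 0 where there is no reading), "fx", "fy", "cx", "cy" (pixels), "camera_from_world" (4x4, takes a point from world to camera coordinates). Camera axes: x right, y down, z forward; pixel columns grow to the right and rows downward; lengths in m; the calibration is good to about 2 mm. A picture is of the moment at which its call begins.
A pose or a line that the arm cannot do raises r.PlanningError and nothing moves.
- r.hand_in(): hands the job in, once; it reports no verdict.
Readings, each from a call of its own:
- r.current_t(): time.
- r.current_q(): joint angles.
- r.current_qvel(): joint speeds.
- r.current_effort(): joint torques, N m.
- r.current_tool_pos(): TCP position.
- r.current_ee_rot(): TCP orientation.
- r.current_contact_force(): force on the tool from outside, world axes, zero at the start.
- r.current_torque(): the same for the moment, N m.
- r.current_opening(): opening from 0.0 (shut) to 1.0 (fully open).
Only numpy, scipy, OpenCV 4.12 (cv2) and the standard library are available. Lean on these libraries where they do the work, as an engineer would, in place of code of your own. Each camera call takes 0.05 s, during which the arm holds its last target.

## Working session

There is one attempt and no reset: what is moved stays moved. The work goes in short steps, each a Python script; the robot and the scene stay as the last script left them, time stands still between calls to the robot, and variables do not carry over. Pictures are saved under pics/ and viewed, and the job is handed in when it is done.

```bash
mkdir -p pics; cat > h.py <<'E'
import numpy as np, cv2
from cell import r, optics
def snap(name, tag, crop=None, s=1):
    d=optics.get_image(name); im=cv2.cvtColor(d["pixels"],cv2.COLOR_RGB2BGR)
    np.savez(f"pics/{tag}.npz",**{k:np.asarray(v) for k,v in d.items()})
    if crop: im=im[crop[1]:crop[3],crop[0]:crop[2]]
    if s!=1: im=cv2.resize(im,None,fx=s,fy=s,interpolation=cv2.INTER_CUBIC)
    cv2.imwrite(f"pics/{tag}.png",im); return d
def cropf(tag,crop,s,out):
    im=cv2.cvtColor(np.load(f"pics/{tag}.npz")["pixels"],cv2.COLOR_RGB2BGR)[crop[1]:crop[3],crop[0]:crop[2]]
    cv2.imwrite(f"pics/{out}.png",cv2.resize(im,None,fx=s,fy=s,interpolation=cv2.INTER_CUBIC))
def w(d,u,v,z=None):
    """pixel->world by depth, or on plane z"""
    T=np.linalg.inv(d["camera_from_world"]); ray=np.array([(u-d["cx"])/d["fx"],(v-d["cy"])/d["fy"],1.])
    if z is None:
        return T[:3,:3]@(ray*d["depth"][int(round(v)),int(round(u))])+T[:3,3]
    k=T[:3,:3]@ray; return T[:3,3]+k*(z-T[2,3])/k[2]
def px(d,p):
    c=d["camera_from_world"]@np.append(p,1); return np.array([d["fx"]*c[0]/c[2]+d["cx"],d["fy"]*c[1]/c[2]+d["cy"]])
E
python3 - <<'E'
from h import *
snap("top","t0");snap("side","s0")
print(r.finger_overhang,r.current_t(),r.current_ee_rot())
E
```

```text
0.022 0.1 [ 9.92758314e-01  1.20127521e-01 -1.59021036e-05 -5.55076307e-04]
```

View pics/t0.png

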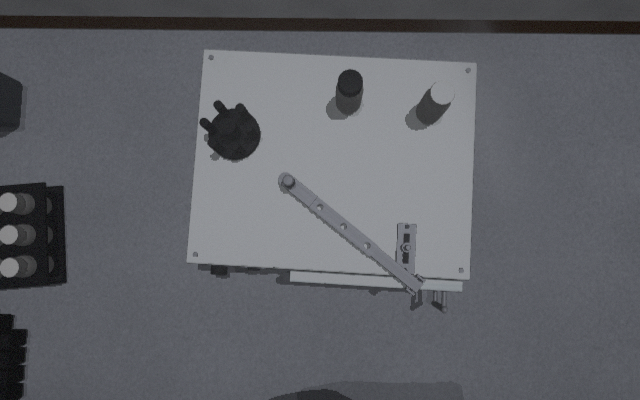

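View pics/s0.png

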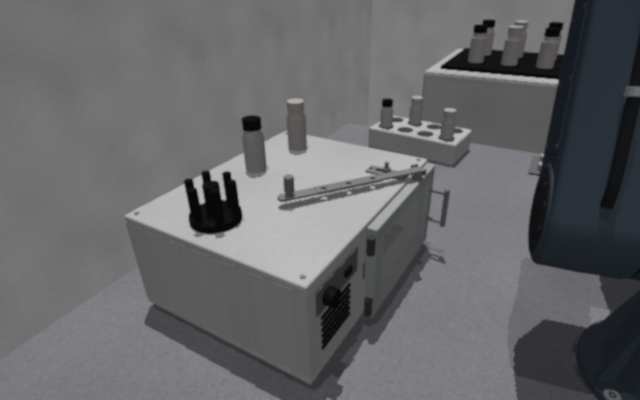

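The top view shows roof corners near (204,50), (476,63), (470,279) and (188,264). The knob is at (288,181), the pivot at about (417,288) and the keeper at about (406,247). I'll enlarge it for more precise readings.

```bash
python3 - <<'E'
from h import *
cropf("t0",(270,160,470,310),4,"t0c")
d=np.load("pics/t0.npz")
for p in [(204,50),(476,63),(470,279),(188,264)]: print(w(d,*p,z=.2))
print("depth",[w(d,*p) for p in [(212,60),(440,180),(288,181),(343,226),(350,80),(441,92)]])
print(np.linalg.inv(d["camera_from_world"]),d["fx"])
E
```

```text
[0.82028736 0.24644561 0.2       ]
[ 0.80328019 -0.20712761  0.2       ]
[ 0.4491009  -0.19552791  0.2       ]
[0.4633123  0.25810479 0.2       ]
depth [array([0.80420515, 0.23298679, 0.1973679 ]), array([ 0.60770787, -0.14859152,  0.19686014]), array([0.59484784, 0.09400242, 0.25443646]), array([0.52968849, 0.00827542, 0.19765691]), array([0.7365585 , 0.00381653, 0.30268253]), array([ 0.72072458, -0.12623245,  0.30251871])]
[[ 0.01989273 -0.99662157  0.07968522  0.50985303]
 [-0.99958458 -0.0181626   0.02237847  0.02369108]
 [-0.02085558 -0.08009729 -0.99656885  0.96297001]
 [ 0.          0.          0.          1.        ]] 470.47013973784783
```

View pics/t0c.png

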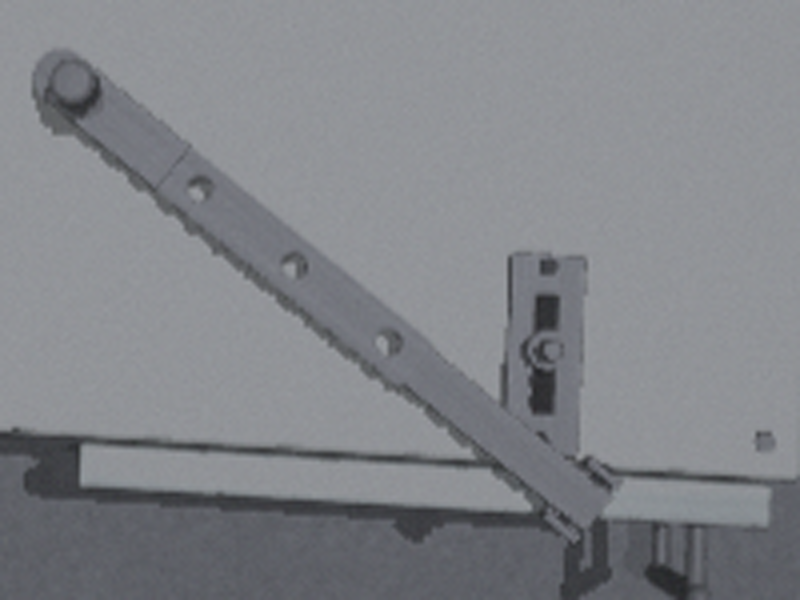

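```bash
cat > loc.py <<'E'
from h import *
from scipy.optimize import least_squares
def seg(d):
    """roof edges by threshold"""
    pass
d=np.load("pics/t0.npz")
c=lambda x,y:(270+(x-1.5)/4,160+(y-1.5)/4)
H=[w(d,*c(*p),z=.217)[:2] for p in [(389,342),(294,265),(201,188)]]   # 97,145,193
K=w(d,*c(75,82),z=.2525)[:2]
P=w(d,*c(550,350),z=.224)[:2]; Psh=w(d,*c(543,350),z=.212)[:2]
kp=[w(d,*c(*p),z=.204)[:2] for p in [(509,253),(586,258)]]
slot=[w(d,*c(*p),z=.204)[:2] for p in [(547,296),(543,414)]]
if __name__=="__main__":
    print("holes",H,"knob",K,"pin",P,"shoulder",Psh,"slot",slot, "kp",kp)
    s=np.array([97,145,193,255])/1000; X=np.array(H+[K])
    A=np.c_[np.ones(4),s]; sol,res,_,_=np.linalg.lstsq(A,X,rcond=None)
    print("pivot",sol[0],"dir",sol[1],np.linalg.norm(sol[1]),"ang",np.arctan2(sol[1][1],sol[1][0]),(X-A@sol)*1000)
    g=cv2.cvtColor(d["pixels"],cv2.COLOR_RGB2GRAY).astype(int)
    # rows profile for roof edges
    for u in (250,300,400): print("top edge col",u,g[44:64,u])
    for u in (210,260): print("bot edge col",u,g[255:275,u])
    for v in (120,200): print("L",v,g[v,185:210],"R",g[v,465:485])
E
python3 loc.py
```

```text
holes [array([ 0.49981512, -0.02942732]), array([0.52938856, 0.00847065]), array([0.55923348, 0.04590269])] knob [0.59643094 0.09365733] pin [ 0.49807245 -0.09155154] shoulder [ 0.49782511 -0.09066241] slot [array([ 0.51927858, -0.09334939]), array([ 0.47228299, -0.09203293])] kp [array([ 0.53621616, -0.07803502]), array([ 0.5348028 , -0.10885853])]
pivot [ 0.44062666 -0.10469511] dir [0.61211808 0.77881708] 0.9905779072483861 ang 0.9046759766807684 [[-0.18699013 -0.27746235]
 [ 0.00478457  0.23728129]
 [ 0.46803448  0.28609854]
 [-0.28582892 -0.24591748]]
top edge col 250 [ 94  93  89  93  99  98  98 115 141 145 145 143 145 143 142 145 143 144
 147 145]
top edge col 300 [ 90  93  93  94  92  97  96  97  95 104 137 143 147 144 144 144 147 144
 145 147]
top edge col 400 [ 91  94  94  99  99  97  98  96  93  95  97  96  94  96 107 138 143 143
 144 145]
bot edge col 210 [145 146 144 145 146 146 145 140 117  84  73  61  64  58  53  58  75  72
  69  95]
bot edge col 260 [149 145 149 146 146 147 147 147 148 147 146 135  88  67  59  63  62  63
  61  74]
L 120 [ 95  96  95  97  97  93  95  98  96  95  98  95  92 128 136  39  37  39
  40  36  42  40  40  78 134] R [146 145 144 143 144 141 145 143 142 133  91 100 103 101 103 102 102 101
 100 102]
L 200 [100  97  96  97 100 100 117 145 146 148 146 147 146 147 147 147 146 145
 147 149 149 148 149 148 147] R [149 148 146 144 148 147 143  99  96  97  93  97  98  93  96  98  96  95
  99  99]
```

```bash
cat > kin.py <<'E'
from h import *
from scipy.spatial.transform import Rotation as R
from scipy.optimize import fsolve
YAW=-0.0328; C=np.array([.634,.0255])
c,s=np.cos(YAW),np.sin(YAW); RC=np.array([[c,-s],[s,c]])
cab=lambda x,y:C+RC@np.array([x,y])
HW=cab(-.191,.060); PEG=np.array([.4973,-.0929]); ZP=.2145
def pivot(a): return HW+.2*RC@np.array([-np.sin(a),-np.cos(a)])
def barpt(a,b,t,x,z):  # b: bar world angle
    return np.append(pivot(a),ZP)+R.from_euler('z',b).apply(R.from_euler('y',-t).apply([x,0,z]))
def knob(a,b,t): return barpt(a,b,t,.255,.0265)
def rot(b,t): return R.from_euler('z',b)*R.from_euler('y',-t)*R.from_euler('x',np.pi)
def tcp(a,b,t,dz=.003):
    q=rot(b,t); return knob(a,b,t)-q.apply([0,0,dz]), q.as_quat()
def solve_hole(p=None,t=0.):
    p=PEG if p is None else p
    return fsolve(lambda v: barpt(v[0],v[1],t,.145,-.0025)[:2]-p,[.45,.3])
def from_knob(xy,t,g=(.4,.4)): return fsolve(lambda v: knob(v[0],v[1],t)[:2]-xy,g)
E
python3 - <<'E'
from kin import *
print("slot0",cab(-.135,-.125),"pivot0",pivot(0),"knob0",knob(0,.905,.015))
print("cab peg", RC.T@(PEG-C))
for t in (0,.13): 
    a,b=solve_hole(t=t); print(a,b,"swivel",b-YAW+a,knob(a,b,t), pivot(a))
print(r.current_q())
a1,b1=solve_hole()
for a,b,t in [(0,.905,.015),(0,.905,.14),(.2,.75,.14),(a1,.75,.14),(a1,b1,.14),(a1,b1,0)]:
    p,q=tcp(a,b,t); 
    for sgn in (0,1):
        qq=(R.from_quat(q)*R.from_euler('z',np.pi*sgn)).as_quat()
        print(a,b,p,sgn,np.round(r.inverse_kinematics(p,qq),2) if r.inverse_kinematics(p,qq) is not None else None)
    # lateral distance of peg from bar axis
    v=PEG-pivot(a); print("   peg along/lat",v@[np.cos(b),np.sin(b)], v@[-np.sin(b),np.cos(b)])
d=np.load("pics/t0.npz")
E
```

```text
slot0 [ 0.49497335 -0.09500556] pivot0 [ 0.43851156 -0.10816102] knob0 [0.59575814 0.09204224 0.24482188]
cab peg [-0.13274365 -0.12281927]
0.4484860811151772 -0.05072066613673656 swivel 0.43056541497844064 [ 0.60715854 -0.09847688  0.241     ] [ 0.35248647 -0.08554866]
0.443539574345419 -0.04787061038016077 swivel 0.42846896396525824 [ 0.60249177 -0.09793944  0.2738331 ] [ 0.35336452 -0.08600445]
[-1.41459684e+00  3.51179397e-01  1.65235324e+00  8.73093318e-06
  1.13917060e+00 -8.46408757e-02]
0 0.905 [0.59573034 0.09200685 0.24782154] 0 [0.07 0.45 1.52 0.01 1.16 0.73]
0 0.905 [0.59573034 0.09200685 0.24782154] 1 [ 0.07  0.45  1.52  0.01  1.16 -2.41]
   peg along/lat 0.04831442457696269 -0.036806197783367876
0 0.905 [0.59193759 0.08717799 0.27929487] 0 [0.02 0.37 1.56 0.12 1.12 0.64]
0 0.905 [0.59193759 0.08717799 0.27929487] 1 [ 0.02  0.37  1.56  0.12  1.12 -2.5 ]
   peg along/lat 0.04831442457696269 -0.036806197783367876
0.2 0.75 [0.58067294 0.06643782 0.27929487] 0 [-0.01  0.34  1.6   0.11  1.1   0.77]
0.2 0.75 [0.58067294 0.06643782 0.27929487] 1 [-0.01  0.34  1.6   0.11  1.1  -
[... 202 characters left out ...]
27929487] 1 [ 0.03  0.26  1.72  0.11  1.06 -2.34]
   peg along/lat 0.10094748536296541 -0.1040894096382298
0.4484860811151772 -0.05072066613673656 [ 0.6005556  -0.09814169  0.27929487] 0 [-0.25  0.37  1.56  0.03  1.07  1.36]
0.4484860811151772 -0.05072066613673656 [ 0.6005556  -0.09814169  0.27929487] 1 [-0.25  0.37  1.56  0.03  1.07 -1.78]
   peg along/lat 0.14499999999979768 -4.5122136735686734e-14
0.4484860811151772 -0.05072066613673656 [ 0.60715854 -0.09847688  0.244     ] 0 [-0.24  0.48  1.48 -0.    1.18  1.39]
0.4484860811151772 -0.05072066613673656 [ 0.60715854 -0.09847688  0.244     ] 1 [-0.24  0.48  1.48 -0.    1.18 -1.76]
   peg along/lat 0.14499999999979768 -4.5122136735686734e-14
```

```bash
sed -i 's/C=np.array(\[.634,.0255\])/C=np.array([.6345,.0275])/' kin.py; python3 - <<'E'
from kin import *
r.move_linear([.131,-.534,.40],vel=.3)
a,b=from_knob(np.array([.5967,.0940]),.012,(0,.9)); print("a,b",a,b)
p=np.array([.5967,.0940,.247]); q=rot(.905,0).as_quat()
r.move_to([p[0],p[1],.36],q)
r.set_gripper(.6,40)
r.move_linear([p[0],p[1],.265],vel=.15)
print(r.current_t(),r.current_tool_pos(),r.current_contact_force())
snap("side","s1",(180,60,480,285),2.6); snap("top","t1",(200,100,480,310),2.8)
E
```

```text
a,b -0.001266296470928387 0.9043344777820812
4.7167 [0.59713164 0.09406458 0.26597904] [-0.85530178  0.05798599  0.40363529]
```

View pics/s1.png

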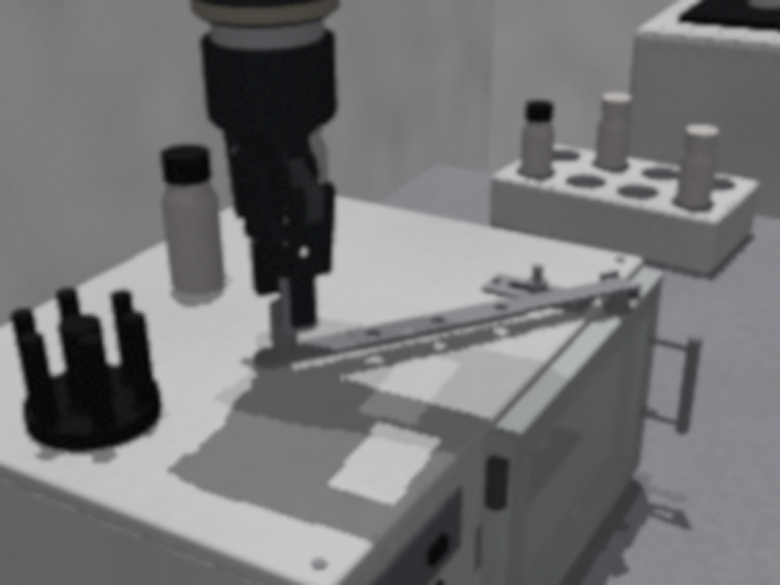

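View pics/t1.png

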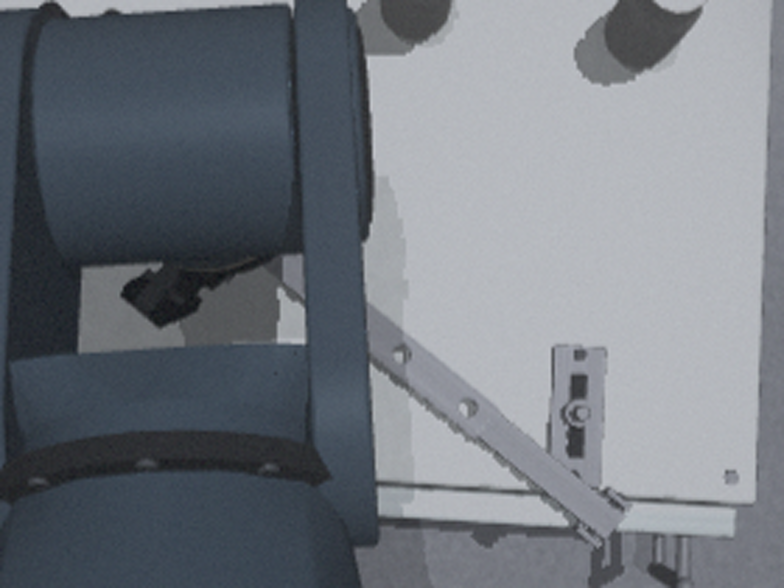

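The side view shows the knob, at about (283,320), between the two open fingers. The arm hides the knob in the top view. I'll descend and grip.

```bash
python3 - <<'E'
from kin import *
for z in (.256,.247):
    r.move_linear([.5967,.0940,z],vel=.08); print(r.current_contact_force())
r.set_gripper(0.0,40)
r.sleep(.2)
print(r.current_t(),r.current_tool_pos(),r.current_contact_force(),r.current_torque(),r.current_opening())
snap("side","s2",(180,60,480,285),2.6)
E
```

```text
[0.39919077 0.32404325 0.70615692]
[-0.19881347 -0.70056907  1.10599516]
5.9333 [0.59677473 0.09407064 0.24709947] [0.14132816 0.40856847 0.21799121] [ 0.08980443 -0.03159821 -0.05667087] 0.19629303093122472
```

View pics/s2.png

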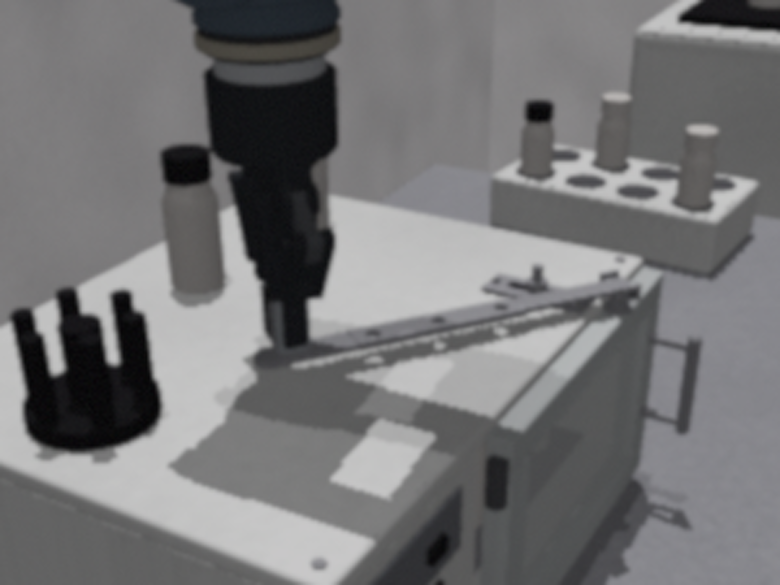

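```bash
cat >> kin.py <<'E'
def go(a,b,t,vel=.08,n=1,frm=None,off=(0,0,0)):
    if frm is None: frm=(a,b,t)
    frm=np.array(frm); to=np.array([a,b,t])
    for k in range(1,n+1):
        x=frm+(to-frm)*k/n; p,q=tcp(*x); r.move_linear(p+np.array(off),q,vel=vel)
    print(np.round(to,3),"t",round(r.current_t(),2),"F",np.round(r.current_contact_force(),2),"M",np.round(r.current_torque(),2),"tcp err mm",np.round((r.current_tool_pos()-p-np.array(off))*1e3,1))
E
python3 - <<'E'
from kin import *
print(tcp(0,.905,.012)[0])
go(0,.905,.06,n=2,frm=(0,.905,.012))
go(0,.905,.14,n=2,frm=(0,.905,.06))
snap("side","s3",(180,60,480,285),2.6)
E
```

```text
[0.59629138 0.09408457 0.2470578 ]
[0.    0.905 0.06 ] t 6.48 F [ 1.19  2.91 -0.93] M [ 0.2  -0.21 -0.01] tcp err mm [0.1 0.  0.1]
[0.    0.905 0.14 ] t 7.03 F [ 2.49  3.18 -0.71] M [ 0.28 -0.23  0.01] tcp err mm [ 0.1 -0.1  0.1]
```

View pics/s3.png

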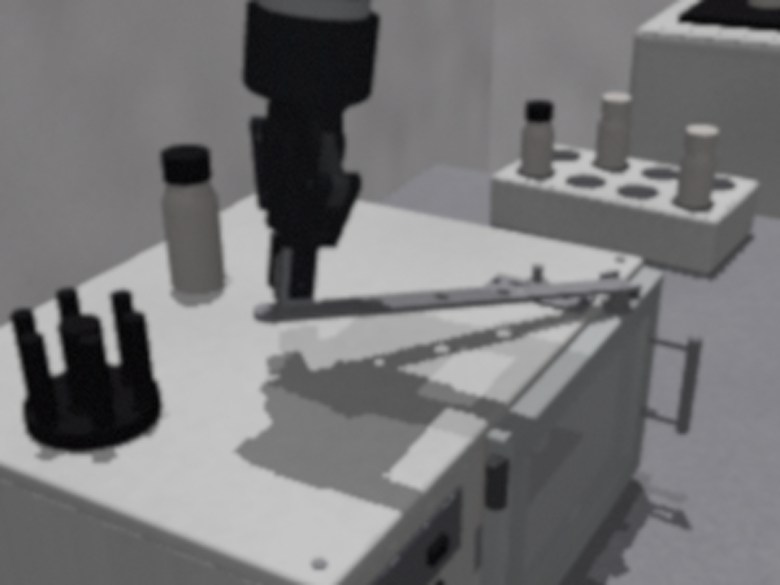

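```bash
python3 - <<'E'
from kin import *
a,b=solve_hole(); print("target",a,b)
go(a*.5,.72,.14,n=3,frm=(0,.905,.14),vel=.07)
go(a,.5,.14,n=3,frm=(a*.5,.72,.14),vel=.07)
go(a,.15,.14,n=4,frm=(a,.5,.14),vel=.07)
snap("top","t4",(230,150,510,360),2.8);snap("side","s4",(180,60,480,285),2.6)
E
```

```text
target 0.45058503859885385 -0.06588257248073877
[0.225 0.72  0.14 ] t 7.92 F [4.63 4.25 0.39] M [ 0.45 -0.49 -0.07] tcp err mm [0.3 0.4 0.1]
[0.451 0.5   0.14 ] t 8.8 F [6.6  3.68 0.2 ] M [ 0.48 -0.87 -0.1 ] tcp err mm [0.5 0.5 0.3]
[0.451 0.15  0.14 ] t 10.63 F [ 5.61  1.6  -0.36] M [ 0.11 -0.68 -0.13] tcp err mm [ 0.5  0.2 -0. ]
```

View pics/t4.png

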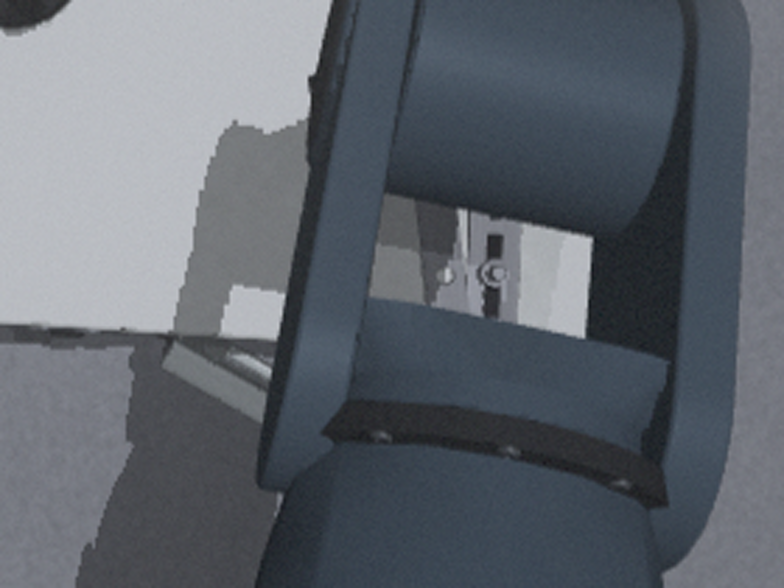

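View pics/s4.png

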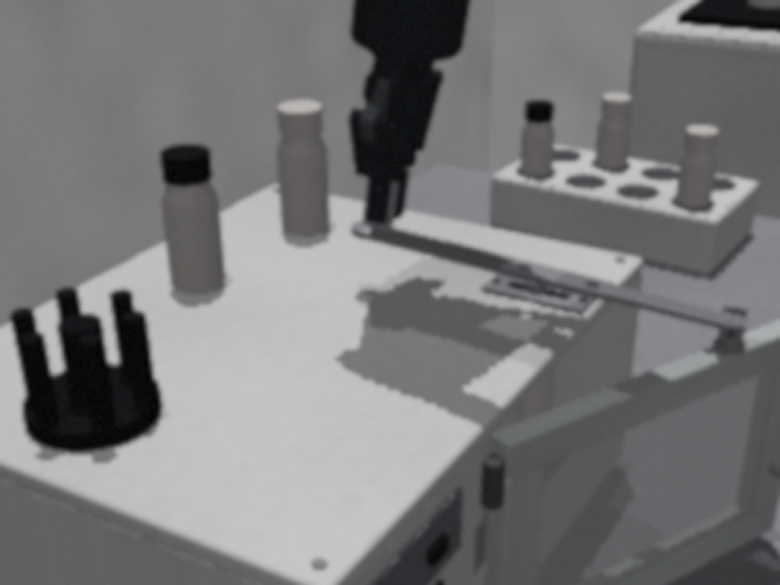

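The top view shows one bar hole at crop position (447,272) and the peg's pin at (497,271), both between the arm links. I'll compare the hole with the model's prediction.

```bash
python3 - <<'E'
from kin import *
d=np.load("pics/t4.npz"); a,b=solve_hole()
cropf("t4",(365,215,445,275),10,"t4c")
cc=lambda p:(p-[230,150])*2.8
for x in (.097,.145,.193): print(x,px(d,barpt(a,.15,.14,x,.0025)), cc(px(d,barpt(a,.15,.14,x,.0025))))
print("pin",px(d,np.append(PEG,.224)))
E
```

```text
0.097 [392.90341691 280.14040304] [456.12956734 364.3931285 ]
0.145 [389.05168744 249.41240658] [445.34472483 278.35473843]
0.193 [385.17019823 218.44699545] [434.47655505 191.65158725]
pin [407.99095335 247.64082442]
```

View pics/t4c.png

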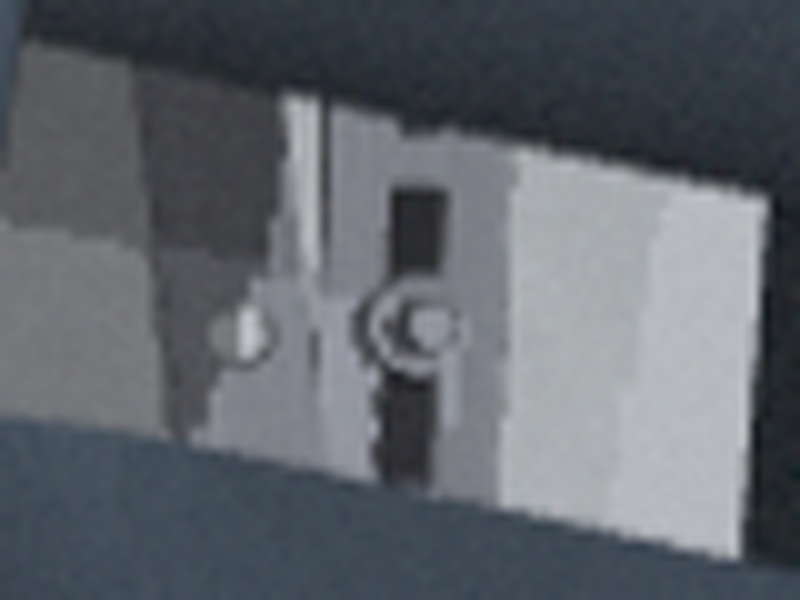

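```bash
python3 - <<'E'
from kin import *
a,b=solve_hole(t=.115); a0,_=solve_hole(); off=(-.0012,0,0)
go(a0,.05,.14,n=1,vel=.06,off=off)
go(a,b,.13,n=2,frm=(a0,.05,.14),vel=.05,off=off)
go(a,b,.115,vel=.05,off=off)
d=snap("top","t5",(365,205,445,265),10)
print("hole pred",px(d,barpt(a,b,.115,.145,.0025)),"underside",px(d,barpt(a,b,.115,.145,-.0025)),"pin",px(d,np.append(PEG,.224)))
snap("side","s5",(320,100,500,220),4.4)
E
```

```text
[0.451 0.05  0.14 ] t 11.29 F [4.55 1.15 0.44] M [ 0.16 -0.56 -0.14] tcp err mm [ 0.5  0.2 -0. ]
[ 0.447 -0.064  0.13 ] t 12.18 F [4.18 0.15 1.52] M [-0.02 -0.72 -0.15] tcp err mm [ 0.2 -0.1  0.1]
[ 0.447 -0.064  0.115] t 12.43 F [3.92 0.44 1.87] M [ 0.03 -0.47 -0.18] tcp err mm [ 0.1  0.2 -0.4]
hole pred [408.95553216 248.1415375 ] underside [408.46687045 247.70183652] pin [407.99095335 247.64082442]
```

View pics/t5.png

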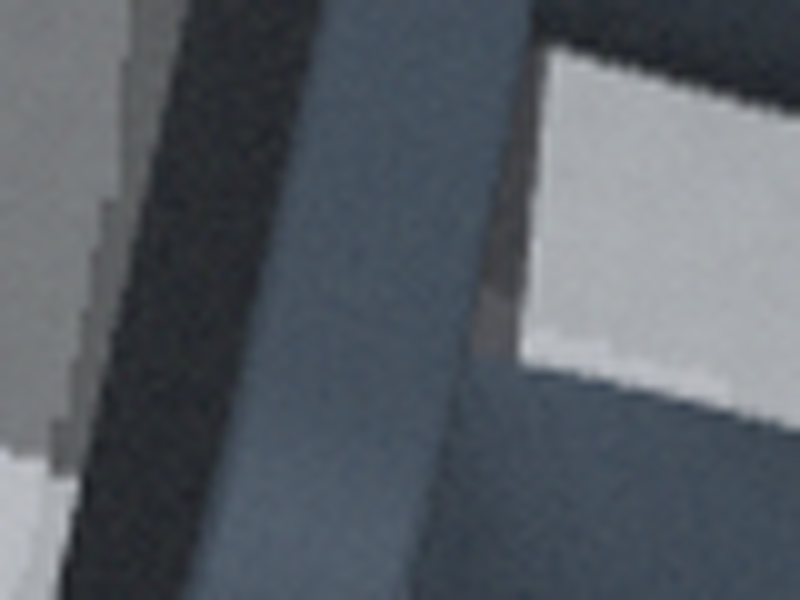

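View pics/s5.png

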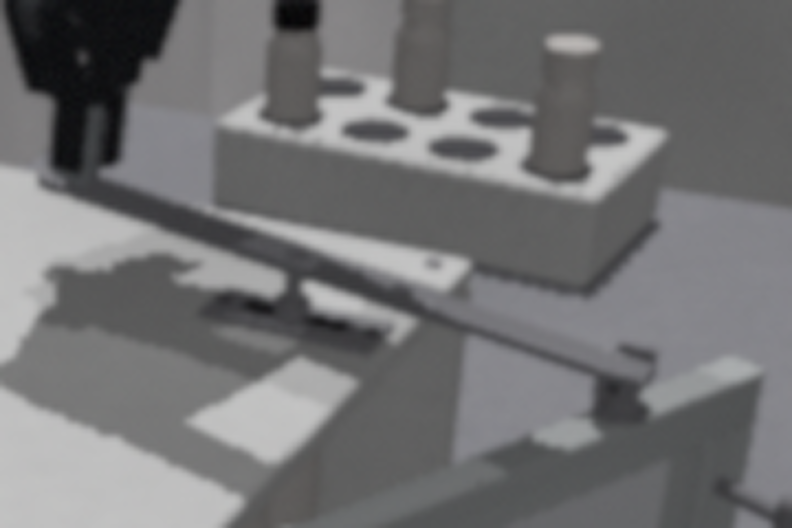

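```bash
cat >> kin.py <<'E'
def hgo(delta,t,vel=.03,off=(-.0012,0,0)):
    a,b=solve_hole(PEG+np.array(delta),t); p,q=tcp(a,b,t); r.move_linear(p+np.array(off),q,vel=vel)
    return a,b
def fz(n=3):
    v=[]
    for _ in range(n): v.append(r.current_contact_force()); r.sleep(.03)
    return np.mean(v,0)
def descend(delta,t0,t1,step=.005,lim=3.5,verbose=True,base=None,vel=.03):
    hgo(delta,t0,vel); r.sleep(.08)
    base=fz() if base is None else base
    t=t0; log=[]
    while t>t1+1e-6:
        t=max(t-step,t1); hgo(delta,t,vel); f=fz(2)-base; log.append((round(t,4),*np.round(f,1)))
        if f[2]>lim: break
    if verbose: print("delta",delta,"base",np.round(base,1),"clk",round(r.current_t(),1)); print(log)
    return t,f,base
E
python3 - <<'E'
from kin import *
t,f,b=descend((0,0),.115,.062)
np.save("base.npy",b); print(t,r.current_tool_pos())
snap("side","s6",(320,100,500,220),4.4)
E
```

```text
delta (0, 0) base [4.8 0.2 1.7] clk 16.4
[(0.11, np.float64(0.6), np.float64(-0.1), np.float64(-0.0)), (0.105, np.float64(0.1), np.float64(0.1), np.float64(0.4)), (0.1, np.float64(0.0), np.float64(-0.3), np.float64(-0.3)), (0.095, np.float64(0.8), np.float64(-0.4), np.float64(-0.1)), (0.09, np.float64(0.4), np.float64(0.1), np.float64(-0.2)), (0.085, np.float64(0.0), np.float64(-0.4), np.float64(0.3)), (0.08, np.float64(0.1), np.float64(-0.4), np.float64(0.3)), (0.075, np.float64(0.1), np.float64(0.5), np.float64(0.8)), (0.07, np.float64(0.1), np.float64(0.2), np.float64(-0.7)), (0.065, np.float64(-0.4), np.float64(0.2), np.float64(-0.7)), (0.062, np.float64(-0.0), np.float64(0.1), np.float64(0.2))]
0.062 [ 0.60367427 -0.0999439   0.25969528]
```

View pics/s6.png

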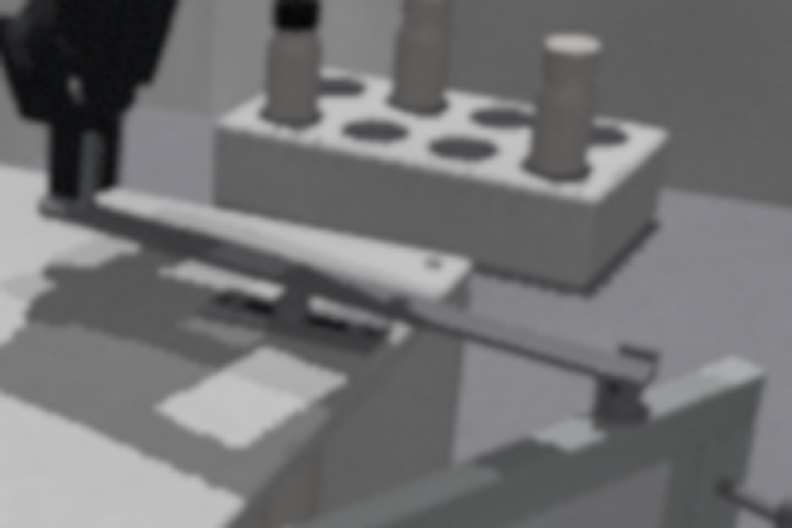

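No contact yet, although the underside should already be at about pin-top height. I'll keep feeling downward.

```bash
python3 - <<'E'
from kin import *
b=np.load("base.npy")
t,f,b=descend((0,0),.062,.0,base=b,step=.004,lim=3.5)
print(t,f,r.current_tool_pos())
snap("side","s7",(320,100,500,220),4.4)
E
```

```text
delta (0, 0) base [4.8 0.2 1.7] clk 21.3
[(0.058, np.float64(0.0), np.float64(0.2), np.float64(0.0)), (0.054, np.float64(0.0), np.float64(0.1), np.float64(0.7)), (0.05, np.float64(0.4), np.float64(0.0), np.float64(-0.6)), (0.046, np.float64(-0.4), np.float64(-0.4), np.float64(0.2)), (0.042, np.float64(-0.3), np.float64(-0.0), np.float64(0.5)), (0.038, np.float64(-0.3), np.float64(-0.1), np.float64(-0.2)), (0.034, np.float64(0.2), np.float64(-0.3), np.float64(-0.6)), (0.03, np.float64(-0.3), np.float64(-0.0), np.float64(-0.2)), (0.026, np.float64(-0.3), np.float64(-0.4), np.float64(-0.2)), (0.022, np.float64(0.5), np.float64(0.6), np.float64(-0.6)), (0.018, np.float64(-0.1), np.float64(-0.6), np.float64(0.9)), (0.014, np.float64(-0.2), np.float64(-0.5), np.float64(-0.6)), (0.01, np.float64(-0.4), np.float64(-0.8), np.float64(1.2)), (0.006, np.float64(-3.9), np.float64(-0.7), np.float64(6.5))]
0.005999999999999974 [-3.94347246 -0.65375288  6.46779575] [ 0.60568365 -0.1001497   0.24628724]
```

View pics/s7.png

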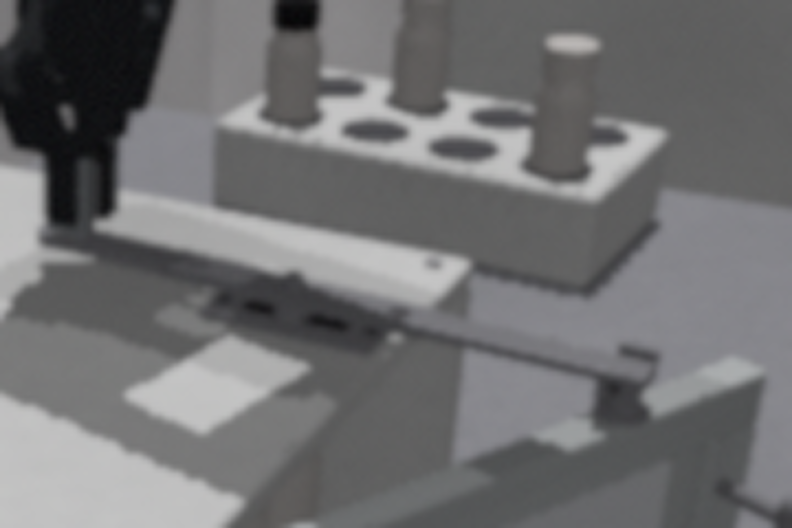

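```bash
python3 - <<'E'
from kin import *
b=np.load("base.npy")
for dx,dy,t in [(.0005,0,.006),(.001,0,.006),(0,0,.006),(-.0005,0,.006),(0,.0005,.006),(0,-.0005,.006),(0,0,.006),(0,0,.004)]:
    hgo((dx,dy),t,.02); r.sleep(.05); f=fz(3)-b; print(dx,dy,t,np.round(f,1),np.round(r.current_tool_pos()*1e3,1))
    if f[2]>11: break
E
```

```text
0.0005 0 0.006 [-6.3 -0.2  7.6] [ 605.8 -100.1  246.2]
0.001 0 0.006 [-9.4 -1.5  8.6] [ 605.8 -100.   246.2]
0 0 0.006 [-3.5  0.3  6.8] [ 605.7 -100.2  246.3]
-0.0005 0 0.006 [-0.5  1.2  5.8] [ 605.6 -100.2  246.4]
0 0.0005 0.006 [-2.9 -2.1  5.9] [605.8 -99.7 246.3]
0 -0.0005 0.006 [-2.9  2.4  6.8] [ 605.7 -100.7  246.3]
0 0 0.006 [-2.5 -0.9  6.5] [ 605.8 -100.4  246.3]
0 0 0.004 [-4.4 -0.7  8.9] [ 605.8 -100.4  246.2]
```

```bash
python3 - <<'E'
from kin import *
b=np.load("base.npy")
for dx,dy,t in [(-.001,0,.006),(-.0015,0,.006),(-.002,0,.006),(-.001,0,.004),(-.001,0,.002)]:
    hgo((dx,dy),t,.02); r.sleep(.05); f=fz(3)-b; print(dx,dy,t,np.round(f,1),np.round(r.current_tool_pos()*1e3,2),round(r.current_t(),1))
    if f[2]>11: break
d=snap("side","s8",(360,130,440,190),9.9)
T=[]
E
```

```text
-0.001 0 0.006 [ 0.7 -0.9  5.2] [ 605.2  -100.69  246.39] 24.9
-0.0015 0 0.006 [ 3.3 -0.1  4. ] [ 605.06 -100.82  246.44] 25.3
-0.002 0 0.006 [5.6 0.3 3.2] [ 604.87 -100.96  246.46] 25.7
-0.001 0 0.004 [-2.4 -1.   8.1] [ 605.09 -100.79  246.21] 26.1
-0.001 0 0.002 [-3.9 -1.  11.7] [ 605.13 -100.78  246.12] 26.5
```

View pics/s8.png

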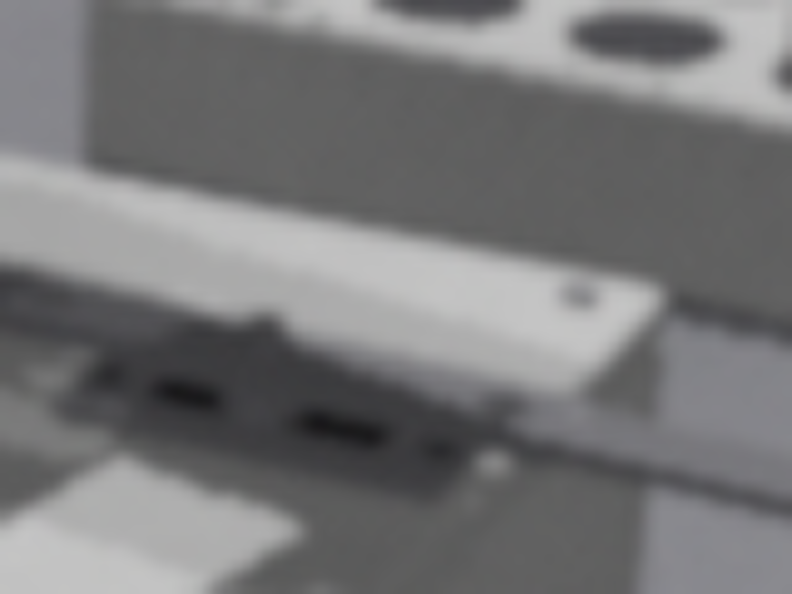

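The bar is now captured: it moves only about 2 mm in x before meeting resistance both ways, and z is stiff. I'll release it and check its height from above.

```bash
python3 - <<'E'
from kin import *
hgo((-.001,0),.006,.02); 
p0=r.current_tool_pos(); q=r.current_ee_rot()
r.set_gripper(.6,40); print(fz())
r.move_linear(p0+[0,0,.06],vel=.1)
r.move_to([.45,-.1-.25,.42],rot(-.07,0).as_quat())
d=snap("top","t9",(270,160,470,310),4); snap("side","s9",(280,80,480,230),4)
print(r.current_t(),fz())
E
```

```text
[0.2657347  0.23782194 0.32421104]
29.3917 [-0.17724765 -0.0664258   0.11884451]
```

View pics/t9.png

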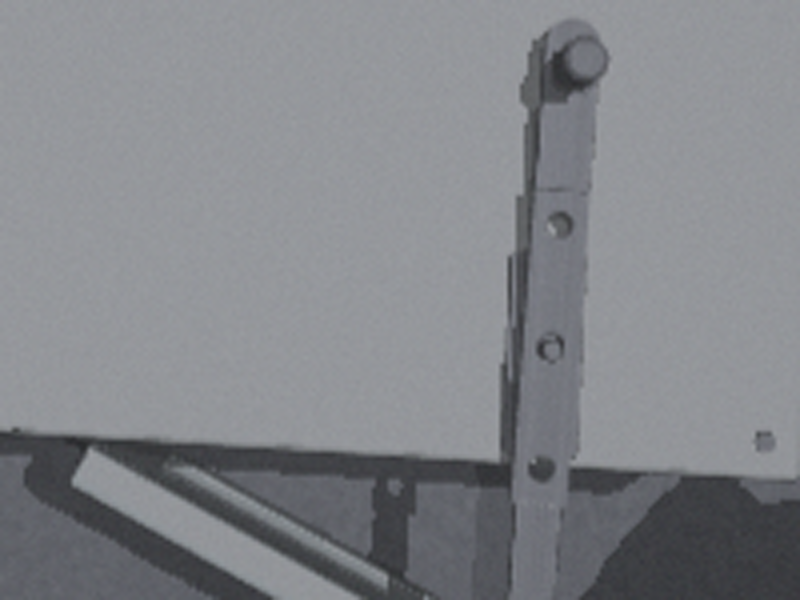

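View pics/s9.png

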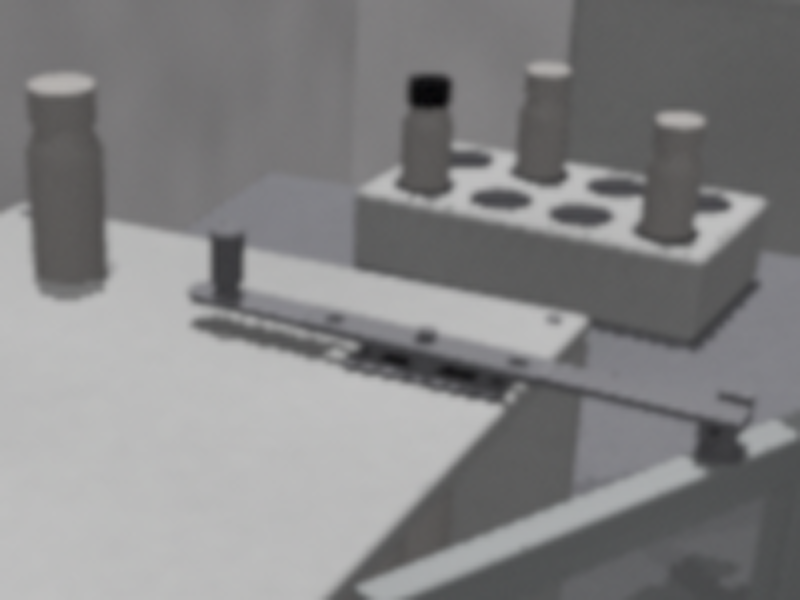

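Top view: the pin shows in the middle hole at crop (550,347), and the door is held open. Side view: the pin stands just proud of the bar at (427,335). Next I'll check the height and level from depth.

```bash
python3 - <<'E'
from kin import *
ds=[optics.get_image("top") for _ in range(6)]
d=ds[0]; D=np.mean([x["depth"] for x in ds],0); d=dict(d,depth=D)
d0=np.load("pics/t0.npz")
c=lambda x,y:(270+(x-1.5)/4,160+(y-1.5)/4)
# points along the bar axis in crop coords between hole centers
h3,h2,h1=map(np.array,[(559,224),(551,347),(542,468)])
u=(h1-h3)/96.
def patch(d,uv):
    x,y=int(round(uv[0])),int(round(uv[1]))
    return np.median([w(d,x+i,y+j)[2] for i in(-1,0,1) for j in (-2,-1,0,1,2)])
S=[];Z=[]
for sm in [60,75,85,110,120,130,160,170,180,206,214,222]:
    uv=c(*(h1+(h3-h1)/96*(sm-97))); S.append(sm); Z.append(patch(d,uv)*1e3)
print(np.c_[S,np.round(Z,1)].tolist()); print("fit slope,rad / z@145:",np.polyfit(np.array(S)-145,Z,1))
roof=[patch(d,c(x,y)) for x in (450,650) for y in (100,220,340,420)]; print("roof",np.round(np.array(roof)*1e3,1))
print("knob top",patch(d,c(584,60)))
P2=w(d,*c(*h2),z=.217); print("hole",P2,"pin meas",w(np.load('pics/t0.npz'),*c(550,350),z=.224))
dirn=(w(d,*c(*h3),z=.217)-w(d,*c(*h1),z=.217))[:2]; n=np.linalg.norm(dirn); dirn/=n; b=np.arctan2(dirn[1],dirn[0]); piv=P2[:2]-.145*dirn
v=RC.T@(piv-HW); print("len96",n,"b",b,"door",np.arctan2(-v[0],-v[1]),np.linalg.norm(v), "door by tri",solve_hole()[0])
print("slotframe", RC.T@(P2[:2]-cab(-.135,-.125)))
E
```

```text
[[60.0, 215.4], [75.0, 215.4], [85.0, 215.5], [110.0, 215.6], [120.0, 215.5], [130.0, 215.4], [160.0, 215.5], [170.0, 215.7], [180.0, 215.6], [206.0, 215.5], [214.0, 215.5], [222.0, 216.1]]
fit slope,rad / z@145: [1.97163010e-03 2.15548423e+02]
roof [197.9 197.7 197.6 198.  197.7 197.7 197.9 198. ]
knob top 0.2512173618646153
hole [ 0.4991429  -0.09302826  0.217     ] pin meas [ 0.49807245 -0.09155154  0.224     ]
len96 0.09584635797299691 b -0.0638749325576273 door 0.44151530319753485 0.19953121236691038 door by tri 0.45058503859885385
slotframe [3.66832380e-03 9.76537994e-05]
```

```bash
python3 - <<'E'
from kin import *
d=snap("top","t10"); a=np.load("pics/t0.npz")["pixels"].astype(int); b9=np.load("pics/t9.npz")["pixels"].astype(int); b=d["pixels"].astype(int)
for n,(x0,y0,x1,y1) in dict(stand=(198,95,265,162),b=(330,65,368,118),a=(412,75,460,128)).items(): print(n,abs(a-b)[y0:y1,x0:x1].mean(), (abs(a-b)[y0:y1,x0:x1].max(2)>40).sum())
print("bar/door change since release",(abs(b-b9)[160:330,270:460].max(2)>30).sum(),r.current_t(),fz())
r.hand_in()
E
```

```text
stand 3.0401722729635403 0
b 2.739490235021516 0
a 2.851153039832285 0
bar/door change since release 5 29.8417 [-0.06944098 -0.40001614 -0.34511194]
the job is handed in; nothing more can be done
```

The stay alone now holds the door open, with the middle hole on the keeper peg. I handed the job in at about 30 s of the 72 s allowed. The hand-in reports no verdict.

I gripped the knob, lifted the bar about 0.14 rad and drew the door open to about 0.45 rad. I then swung the bar over the peg and felt it down in small steps. The hole went over the pin on the first try. The highest push was about 12 N at the knob, which I estimate at about 21 N on the peg.

Last checks, with the gripper released and away from everything:

| Check | Measured | Limit or target |
|---|---|---|
| Tilt of bar (depth image) | about 0.002 rad | 0.02 rad |
| Bar top above roof | 17.7 mm | 17 mm when home (underside at most 1.7 mm high) |
| Hole from slot middle, along | about +3.7 mm | ±18.5 mm |
| Hole from slot middle, across | about 0.1 mm | ±6 mm |
| Door angle | about 0.44 rad | 0.33–0.59 rad |

- **Door:** it showed no real movement in the pictures after release.
- **Bystanders:** both bottles and the tube stand look unchanged from the first picture.
- **Disagreements:** the top camera's lengths came out about 1% short at the start, and its depth reads the roof about 2 mm low. I corrected for the length error. The bar's height above the roof still reads 0.7 mm high, which is within that camera's accuracy and the limit.

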